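# Mesh the splined tuning key in the antenna tuner's drive socket and keep it pressed home

### The job

Lift the orange splined tuning key out of its blue cup, turn it until its four splines line up with the plus-shaped slot in the antenna tuner's cream socket ring, and slide it straight down against the sprung button until its collar lies flush on the ring. Turn the key to suit the ring, never the ring itself, and leave the power supply's toggle and everything else on the desk as they are. Finish while still gripping the key and pressing it fully home: do not let go.

Things in the scene. Friction and masses are not known exactly. Their poses are not given: they have to be found in the camera images.
- key: splined tuning key, about 110 g, upright in the blue cup, collar on its rim. Orange wing grip 40 mm long (key's x), 14 mm thick (y), from 4 to 42 mm above the origin; to be gripped across its thickness. Steel collar below it, 42 mm across, 4 mm thick. Origin: centre of the collar's underside; z up. Starts turned up to 40 degrees either way from straight ahead
- stem_tip (a point): centre of the stem's lower end, 26 mm below the key's origin. The steel stem is a plus-shaped cross of four splines along the key's x and y, 30 mm from tip to tip, each 10 mm wide; its last 5 mm taper by 2 mm on every side
- cup: blue steel cup fixed to the desk that the key stands in: 54 mm across with an 80 mm foot disc 5 mm thick, 36 mm tall, round bore 36 mm wide and 31 mm deep. Origin: centre of its underside on the desk
- tuner: antenna tuner, a dark steel box fixed to the desk, 150 mm deep (x) x 180 mm wide (y) x 50 mm high, with knobs on its front (-x) face. Origin: centre of its underside. The socket ring stands on the middle of its top. Tuner and cup may be on either side of the desk, and the tuner is turned a little
- socket_face (a point): centre of the cream socket ring's top face, 80 mm above the desk. Frame turns with the ring: z up, x and y along the arms of its plus-shaped slot (13 mm wide, reaching 17 mm from the centre, 30 mm deep). The key fits in any quarter turn; fully home, the key's origin lies on this point
- socket_mark (a point): black tick on the top face of the ring, which is 68 mm across, 30 mm tall, at its own angle on the tuner and stiff (0.35 N m to turn it). The tick lies 28 mm from the centre along the ring's x: shows whether the ring has been turned
- button (a joint): travel in m of the red sprung button (14 mm across) in the middle of the slot: 0 when up (its top is then 16 mm below the ring's face), 0.010 when the key is fully home; it takes 3 N to start and 9 N at 0.010, and pushes the key back out when the key is not pressed down
- toggle_tip (a point): ball end of the chrome toggle, 25 mm long, on the front (-x) face of the grey power supply box (170 x 150 x 90 mm, fixed, at the back); bystander, to be left as it is
- canister: clear plastic canister with white screw top, 52 mm across, 75 mm tall, loose; origin at the centre of its underside; bystander
- capacitor: cream ceramic variable capacitor, 60 x 45 x 40 mm with a thin brass shaft, loose; origin at the centre of its underside; bystander
- handheld: black handheld transceiver lying on its back, 112 x 56 x 34 mm, aerial reaching 155 mm along its x, loose; origin at the centre of the case's underside; bystander
- paddle: brass paddle key with red finger pieces, 85 x 65 x 40 mm, loose; origin at the centre of its underside; bystander
- magnifier: magnifier lying flat, brass-rimmed lens 84 mm across, tortoiseshell handle along its -x to 158 mm, 16 mm thick, loose; origin under the lens centre; bystander
- mug: blue ceramic mug, 80 mm across, 90 mm tall, loose; origin at the centre of its underside; bystander
Things that resemble listed ones, but are neither listed nor needed, are in the scene too. Leave any black or turquoise look-alike of the key alone.

How it is judged:
By the outcome, as a careful person would: the job done as asked, in the order asked, and still so for the second after the job is handed in, while the arm keeps its last pose, push and grip.
It also fails if it takes over 42 s, if anything falls off the work surface, if the arm or the gripper's body presses on something with over 40 N, if the wrist force passes 120 N, or if a joint passes its speed limit or range.

### The arm

A 6-joint arm with a two-finger parallel gripper is mounted at the origin on the work surface. World frame = base frame: x ahead of the robot, y to its left, z up, the work surface at z = 0. Lengths are in m, angles in rad, forces in N, time in s.
With the tool pointing down it reaches from about 0.375 to 0.9 m from the base axis. Payload 3.1 kg.
Tool frame: the origin (TCP) lies at the centre of the arm's flange, where the gripper is bolted on; the fingertips stand 182 mm ahead of it and the grasp point (between the pads) lies 164 mm ahead of it; z points along the fingers, x is the direction in which the jaws open and shut, and the axes are right-handed (so a half turn about z gives the same grasp; the last joint's range is limited). The gripper opens to 87 mm and grips with 3 to 60 N. Pads are 19 mm wide; open, the fingers measure 117 mm over their backs; the gripper's body (75 mm by 190 mm) begins 51 mm behind the grasp point.
Start: joints at [1.085, 0.527, 1.433, -0, 1.181, -0.178], TCP at [0.189, 0.596, 0.405] pointing down, gripper open.
Joint ranges: [-3.08, 3.08], [-0.75, 2.2], [0.22, 2.44], [-1.43, 4.57], [0, 2.65], [-2.85, 2.85]. Speed limits (rad/s): [2.79, 2.79, 3.14, 3.14, 3.14, 3.14].

### API

Orientations are given as a unit quaternion [x, y, z, w].
In Python, from rig import status, eyes, robot gives the robot as it stands. The module is installed in compiled form; this text tells all that it offers.
- The arm moves only by the tool step_arm, never from a script. Its argument "steps" is a list of rows, each a list of 7 numbers: the closure, from -1 (fully open) to 1 (shut), so that 0 is half open, then the shift along the tool's x, y, z each as a share of 0.025 m, from -1 to 1, then the turn, a rotation vector about the tool's x, y, z each as a share of 8 degrees, from -1 to 1. In form: [[jaw, dx, dy, dz, rx, ry, rz], ...]. A call has exactly 10 rows; each row shifts and turns the commanded pose from where the row before left it, along the tool's axes as they then stand; what a row does not reach is not made up. A row lasts 1/10 s, in which the tool goes at most 50 mm and 8.59 degrees, less where a joint would pass 70% of its speed; a pose out of reach is approached as far as the arm can. A call with a number of a shift or a turn outside -1 to 1 is refused whole. A call with a gripper value outside its range is refused whole. The fingers move at their own pace and stop on an object; "squeeze" is the grip in N (left out, the last holds). Time passes only in rows, so rows that do not move let the fingers close, or fill a call up. It gives the time, the measured TCP pose, the force and the opening at its end, in the units of the state.
- status.get_obs(): the state, without advancing time (a new reading comes with each control period).
- eyes.camera(name): name is "scene" or "top"; returns (picture, depth): 400x640x3 uint8, red, green, blue; 400x640 float32, m along the optical axis (not along the pixel's ray), 0 where there is no reading.
- eyes.camera_info(name): a dict with "K" (3x3 intrinsics, pixels), "R" (3x3) and "t" (3): a world point X has camera coordinates R X + t. Camera axes: x right, y down, z forward; pixel columns grow to the right and rows downward; lengths in m; the calibration is good to about 2 mm. A picture is of the moment at which its call begins. camera_info takes no time and is no camera call.
- robot.hand_in(): hands the job in, once; it reports no verdict.
The state is a dict: "time": time; "q": joint angles; "joint_velocities": joint speeds; "joint_torque": joint torques, N m; "position": TCP position; "tool_rot": TCP orientation; "ft_force": force on the tool from outside, world axes, zero at the start; "moment": the same for the moment, N m; "grip_width": finger opening in m.
Only numpy, scipy, OpenCV 4.12 (cv2) and the standard library are available. Lean on these libraries where they do the work, as an engineer would, in place of code of your own. Each camera call takes 0.05 s, during which the arm holds its last target.

## Working session

There is one attempt and no reset: what is moved stays moved. The work goes in short steps, Python scripts to look and compute and a tool call to move; the robot and the scene stay as the last step left them, time stands still between calls to the robot, and variables do not carry over. Pictures are saved under pics/ and viewed, and the job is handed in when it is done.

Besides the shell and the picture viewer there is one more tool, called after "Call:" by a JSON object that holds its "method" and its "body", one argument or row to a line. step_arm: Moves the arm, as the interface text tells. Its arguments: {"type":"object","properties":{"steps":{"type":"array"},"squeeze":{"type":"number"}},"required":["steps"]}

```bash
mkdir -p pics; ls
python3 - <<'E'
from rig import status, eyes, robot
import cv2,numpy as np
print(status.get_obs())
for n in ("scene","top"):
    p,d=eyes.camera(n); cv2.imwrite(f"pics/{n}0.png",p[:,:,::-1]); np.savez(f"{n}0.npz",p=p,d=d,**eyes.camera_info(n))
    print(eyes.camera_info(n))
E
```

```text
pics
{'time': 0.0, 'q': array([ 1.08450001e+00,  5.28442966e-01,  1.43391573e+00,  2.46075088e-06,
        1.18138537e+00, -1.78499693e-01]), 'joint_velocities': array([ 9.88325218e-05,  3.81000999e-04, -1.67816053e-03,  4.54308285e-04,
       -7.32858722e-04, -1.69896400e-03]), 'joint_torque': array([ 5.18744691e-04, -4.40042675e+01, -1.76593155e+01,  6.31895405e-02,
        5.84899960e-02, -1.88714116e-04]), 'position': array([0.18915452, 0.59532094, 0.4037812 ]), 'tool_rot': array([ 8.07142779e-01,  5.90355297e-01, -9.67705774e-04,  4.69775725e-04]), 'ft_force': array([ 0.08182278, -0.02072489,  0.33465421]), 'moment': array([ 0.05770429,  0.00675181, -0.02436659]), 'grip_width': 0.08696151890000348}
{'K': array([[379.10099887,   0.        , 327.0448261 ],
       [  0.        , 379.10099887, 196.63483305],
       [  0.        ,   0.        ,   1.        ]]), 'R': array([[ 0.85573895,  0.51712824, -0.01700699],
       [ 0.26336659, -0.46363853, -0.84597716],
       [-0.44536378,  0.71945653, -0.53294785]]), 't': array([-0.41136361, -0.05762583,  1.27794796])}
{'K': array([[392.44179646,   0.        , 326.80011916],
       [  0.        , 392.44179646, 196.04005801],
       [  0.        ,   0.        ,   1.        ]]), 'R': array([[-0.0879896 , -0.99611995, -0.00169785],
       [-0.97402768,  0.08639488, -0.20929882],
       [ 0.20863342, -0.01676237, -0.97785025]]), 't': array([0.04125369, 0.48638234, 1.30305384])}
```

View pics/scene0.png

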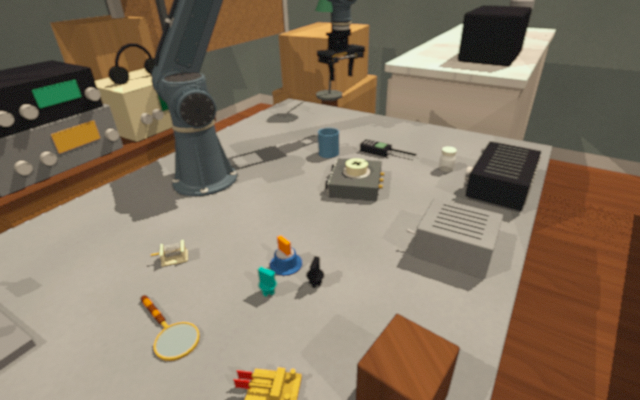

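View pics/top0.png

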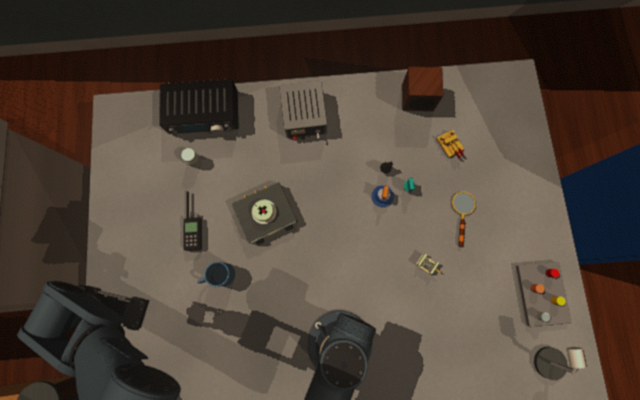

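Candidates in the top view are orange at (384,194) in the blue cup, black at (387,168) and turquoise at (410,186). The orange one in the blue cup fits the description. I'll enlarge it and the ring to confirm.

Run:
```python
import cv2,numpy as np
a=np.load("top0.npz")['p'][:,:,::-1]; b=np.load("scene0.npz")['p'][:,:,::-1]
f=lambda i,x,y,w=25:cv2.resize(i[y-w:y+w,x-w:x+w],(390,290*390//290*1),interpolation=cv2.INTER_CUBIC)[:,:]
m=np.vstack([np.hstack([f(a,390,186,30),f(a,263,211,22)]),np.hstack([f(b,290,262,35),f(b,357,170,22)])])
cv2.imwrite("pics/crop0.png",cv2.resize(m,(600,600)))
```

```text
(no output)
```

View pics/crop0.png

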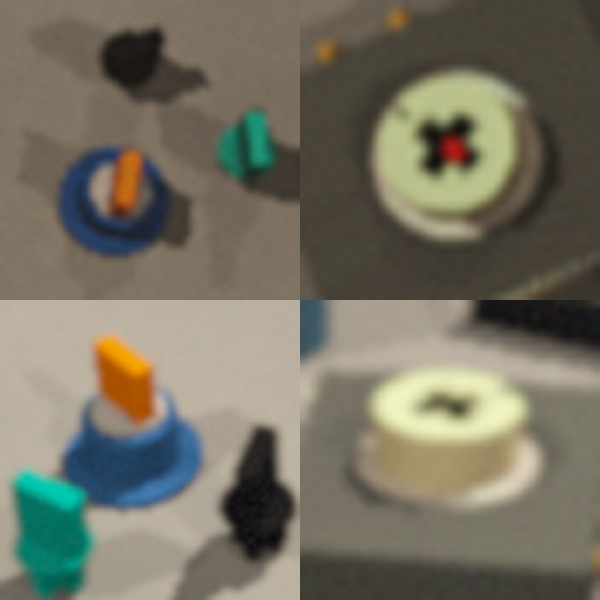

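```bash
cat > h.py <<'E'
import cv2,numpy as np
def load(n):
    z=np.load(n); return z
def rect(z,c,h,half=0.06,s=0.0002):
    # output image: col -> world -y , row -> -x  (x up, y left)
    n=int(2*half/s)
    P=z['K']@np.c_[z['R'],z['t']]
    H=P[:,[0,1]]; H=np.c_[H,P[:,2]*h+P[:,3]]   # (x,y,1)->pix
    A=np.array([[0,-s,c[0]+half],[-s,0,c[1]+half],[0,0,1]])
    return cv2.warpPerspective(z['p'],np.linalg.inv(H@A),(n,n),flags=cv2.INTER_CUBIC)
def unproj(z,u,v,h):
    ray=z['R'].T@np.linalg.inv(z['K'])@[u,v,1]; o=-z['R'].T@z['t']
    return o+ray*(h-o[2])/ray[2]
E
python3 - <<'E'
from h import *
t=load("top0.npz"); s=load("scene0.npz")
print(unproj(t,385,192,.078),unproj(s,284,242,.078)); k=unproj(t,385,192,.078)
r=unproj(t,263,211,.08); print(r,unproj(s,357,168,.08))
ims=[rect(t,k,.078),rect(t,r,.08),rect(s,k,.078),rect(s,r,.08)]
ims=[cv2.resize(i,(300,300)) for i in ims]
cv2.imwrite("pics/rect0.png",np.vstack([np.hstack(ims[:2]),np.hstack(ims[2:])])[:,:,::-1])
E
```

```text
[ 0.47899342 -0.1990468   0.078     ] [ 0.49396976 -0.20945168  0.078     ]
[0.44986781 0.21616505 0.08      ] [0.47535823 0.18863133 0.08      ]
```

View pics/rect0.png

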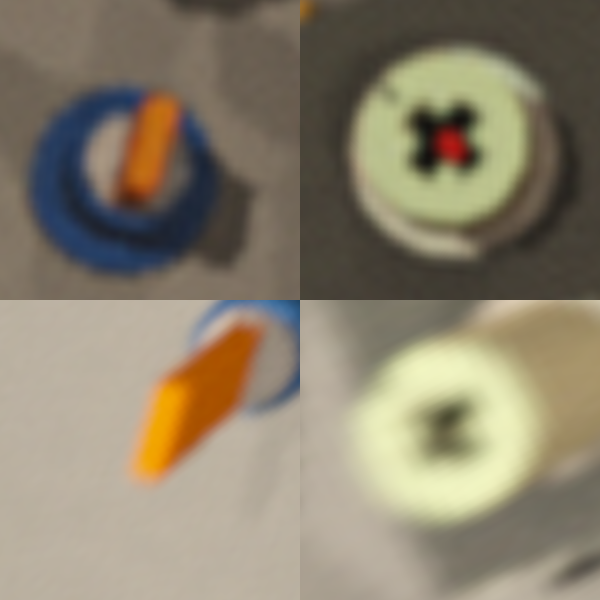

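```bash
cat >> h.py <<'E'
from scipy.optimize import minimize
S=0.0002
def grid(c,half,s=S):
    n=int(2*half/s); x=c[0]+half-s*np.arange(n); y=c[1]+half-s*np.arange(n)
    return np.meshgrid(x,y,indexing='ij')
sg=lambda d,w=0.0015:1/(1+np.exp(np.clip(-d/w*1.7,-50,50)))
def ringfit(z,c,h=.08,half=.042):
    im=rect(z,c,h,half).astype(float); X,Y=grid(c,half)
    def masks(p):
        dx,dy=X-p[0],Y-p[1]; a=p[2]
        u=np.cos(a)*dx+np.sin(a)*dy; v=-np.sin(a)*dx+np.cos(a)*dy
        b=lambda l,w:np.minimum(l-abs(u),w-abs(v))
        plus=np.maximum(b(.017,.0065),b(.0065,.017)); r=np.hypot(dx,dy)
        return plus,r
    g=im[:,:,1]
    def cost(p):
        plus,r=masks(p); sl=sg(plus); w=r<.027
        A=np.c_[np.ones(w.sum()),sl[w],X[w]-c[0],Y[w]-c[1]]
        co,*_=np.linalg.lstsq(A,g[w],rcond=None)
        return ((A@co-g[w])**2).mean()
    best=min((minimize(cost,[c[0],c[1],a],method='Nelder-Mead',options=dict(initial_simplex=[[c[0],c[1],a],[c[0]+.004,c[1],a],[c[0],c[1]+.004,a],[c[0],c[1],a+.3]])) for a in np.radians([0,22,45,67])),key=lambda o:o.fun)
    # circle
    m=(g>120)
    return best.x,best.fun,im
def boxfit(z,c,h,a0,L=.04,W=.014,half=.04,thr=None):
    im=rect(z,c,h,half).astype(float); X,Y=grid(c,half)
    g=im[:,:,0]-im[:,:,2]
    def cost(p):
        dx,dy=X-p[0],Y-p[1];a=p[2]
        u=np.cos(a)*dx+np.sin(a)*dy; v=-np.sin(a)*dx+np.cos(a)*dy
        d=np.minimum(L/2-abs(u),W/2-abs(v)); m=sg(d); w=np.maximum(abs(u)-L/2,abs(v)-W/2)<.006
        A=np.c_[np.ones(m.size),m.ravel()]
        return ((np.clip(g,0,None)/np.percentile(g,98)-m)**2).mean()
    st=[c[0],c[1],a0]
    o=minimize(cost,st,method='Nelder-Mead',options=dict(initial_simplex=[st,[st[0]+.004,st[1],a0],[st[0],st[1]+.004,a0],[st[0],st[1],a0+.2]]))
    return o.x,o.fun,im
E
python3 - <<'E'
from h import *
t=load("top0.npz"); s=load("scene0.npz")
for z,c in ((t,[.453,.2155]),(s,[.453,.2155])):
    c=np.array(c)
    if z is s: c=unproj(s,357,168,.08)[:2]
    x,f,im=ringfit(z,c); print("ring",x,np.degrees(x[2]),f)
for z,c in ((t,[.481,-.20]),(s,[.467,-.20])):
    x,f,im=boxfit(z,np.array(c),.078,-.2); print("key",x,np.degrees(x[2]),f)
# depth checks
for z,pts in ((t,[(263,200),(263,222),(253,211),(385,190),(386,188)]),):
    for u,v in pts:
        d=z['d'][v,u]; X=z['R'].T@(np.linalg.inv(z['K'])@[u,v,1]*d-z['t']); print(u,v,X)
E
```

```text
ring [0.45421605 0.21859276 0.869747  ] 49.83283259065291 210.56408829995632
ring [0.50982168 0.11983334 3.97337598] 227.65767387485067 8.077935669463161e-28
key [ 0.4805263  -0.19909366 -0.29908565] -17.136345728715536 0.015320899349883595
key [ 0.48826118 -0.20627263 -0.40895408] -23.431342580842347 0.03800029013417621
263 200 [0.49455625 0.21900122 0.04732872]
263 222 [0.41784112 0.22304004 0.04803793]
253 211 [0.45363122 0.2502981  0.07578625]
385 190 [ 0.48567706 -0.19969647  0.07904208]
386 188 [ 0.49275431 -0.20426395  0.07696687]h.py:33: RuntimeWarning: Mean of empty slice.
  return ((A@co-g[w])**2).mean()
  ret = ret.dtype.type(ret / rcount)
```

Run:
```python
from h import *
t=load("top0.npz"); s=load("scene0.npz")
for X in ([.4542,.2186,.08],[.4805,-.1991,.078]):
    for z in (t,s):
        c=z['R']@X+z['t']; q=z['K']@c; print(q[:2]/q[2],c[2])
for u,v in ((350,166),(364,168),(357,160),(357,185),(284,242),(284,252),(286,268),(100,300),(330,220)):
    z=s; d=z['d'][v,u]; print(u,v,d, z['R'].T@(np.linalg.inv(z['K'])@[u,v,1]*d-z['t']))
```

```text
[262.20481546 209.79451222] 1.3159228667524838
[355.38953312 162.54530452] 1.1903011054994261
[384.96273777 191.56672177] 1.3303672675069662
[281.99626304 237.70677843] 0.8791369432245154
350 166 1.166864 [0.45229829 0.18634608 0.08202409]
364 168 1.1708809 [0.48926098 0.209009   0.07419266]
357 160 1.2036918 [0.45102322 0.23570134 0.080615  ]
357 185 1.1328512 [0.49926112 0.14402922 0.04947325]
284 242 0.8678205 [ 0.49288126 -0.20816243  0.07665325]
284 252 0.8846165 [ 0.49044385 -0.20881533  0.04629345]
286 268 0.8881967 [ 0.50252169 -0.22164916  0.0121576 ]
100 300 0.8311429 [ 0.19990629 -0.49792871 -0.00087066]
330 220 1.0647448 [0.48653514 0.00648633 0.0022228 ]
```

```bash
python3 - <<'E' 2>&1 | grep -v Warn
from h import *
t=load("top0.npz"); s=load("scene0.npz")
c=unproj(s,357,162.7,.08)[:2];print(c)
x,f,im=ringfit(s,c); print("ring",x,np.degrees(x[2]),f)
# rim ellipse check: cream circle fits in both via radial edge
c=unproj(s,284.2,239.8,.078)[:2];print(c)
o=[]
for z,nm,ck,cr in ((t,'t',[.4805,-.199],[.4542,.2186]),(s,'s',c,unproj(s,357,162.7,.08)[:2])):
    a=rect(z,ck,.078,.04); b=rect(z,cr,.08,.04)
    o+=[np.hstack([a,b])]
im=cv2.resize(np.vstack(o),(600,600))
for k in range(0,600,75): cv2.line(im,(k,0),(k,599),(255,255,255),1); cv2.line(im,(0,k),(599,k),(255,255,255),1)
cv2.imwrite("pics/rect1.png",im[:,:,::-1])
E
```

```text
[0.45908987 0.22012084]
ring [0.45747421 0.21820243 0.92309869] 52.88965899240421 365.48926698470945
[ 0.48957466 -0.2027734 ]
```

View pics/rect1.png

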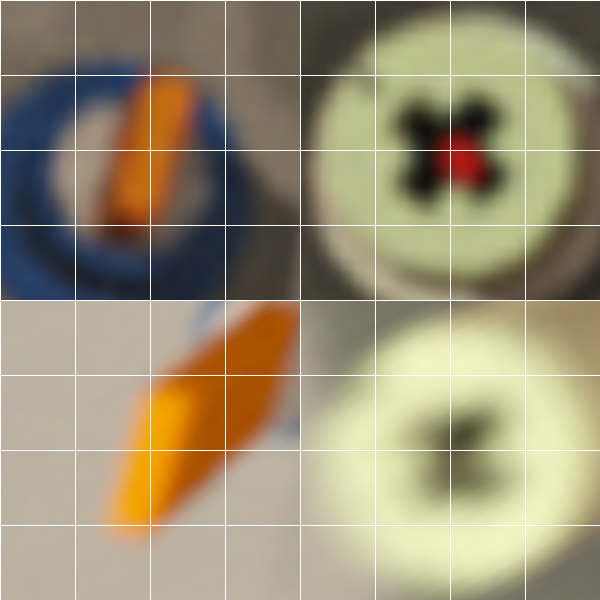

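Call:
{"method": "step_arm", "body": {
  "steps": [
    [0, -0.5, 0.5, 0.1, 0, 0, 0],
    [0, -0.9, 0.9, 0.1, 0, 0, 0],
    [0, -0.9, 0.9, 0.1, 0, 0, 0],
    [0, -0.9, 0.9, 0.1, 0, 0, 0],
    [0, -0.9, 0.9, 0.1, 0, 0, 0],
    [0, -0.9, 0.9, 0.1, 0, 0, 0],
    [0, -0.9, 0.9, 0.1, 0, 0, 0],
    [0, -0.9, 0.9, 0.1, 0, 0, 0],
    [0, -0.9, 0.9, 0.1, 0, 0, 0],
    [0, -0.9, 0.9, 0.1, 0, 0, 0]
  ],
  "squeeze": 30
}}

```text
time: 1.1
position: [0.3294, 0.3244, 0.3795]
tool_rot: [0.807, 0.59, -0.0, 0.0]
ft_force: [0.0, -0.6, -0.2]
grip_width: 0.0434
```

Call:
{"method": "step_arm", "body": {
  "steps": [
    [0, -0.9, 0.7, 0.1, 0, 0, 0],
    [0, -0.9, 0.7, 0.1, 0, 0, 0],
    [0, -0.9, 0.7, 0.1, 0, 0, 0],
    [0, -0.9, 0.7, 0.1, 0, 0, 0],
    [0, -0.9, 0.7, 0.1, 0, 0, 0],
    [0, -0.9, 0.7, 0.1, 0, 0, 0],
    [0, -0.9, 0.7, 0.1, 0, 0, 0],
    [0, -0.9, 0.7, 0.1, 0, 0, 0],
    [0, -0.9, 0.7, 0.1, 0, 0, 0],
    [0, -0.9, 0.7, 0.1, 0, 0, 0]
  ]
}}

```text
time: 2.1
position: [0.4279, 0.057, 0.3545]
tool_rot: [0.807, 0.59, -0.0, -0.0]
ft_force: [-0.1, 0.6, 0.3]
grip_width: 0.0437
```

Call:
{"method": "step_arm", "body": {
  "steps": [
    [0, -0.9, 0.5, 0.1, 0, 0, 0],
    [0, -0.9, 0.5, 0.1, 0, 0, 0],
    [0, -0.9, 0.5, 0.1, 0, 0, 0],
    [0, -0.9, 0.5, 0.1, 0, 0, 0],
    [0, -0.9, 0.5, 0.1, 0, 0, 0],
    [0, -0.9, 0.5, 0.1, 0, 0, 0],
    [0, -0.9, 0.5, 0.1, 0, 0, 0],
    [0, -0.9, 0.5, 0.1, 0, 0, 0],
    [0, -0.5, 0.5, 0.1, 0, 0, 0],
    [0, 0, 0, 0, 0, 0, 0]
  ]
}}

```text
time: 3.1
position: [0.4778, -0.1613, 0.332]
tool_rot: [0.808, 0.589, 0.0, 0.001]
ft_force: [0.1, -0.2, 0.1]
grip_width: 0.0434
```

```bash
cat > look.py <<'E'
from rig import status, eyes, robot
import cv2,numpy as np,sys
n=sys.argv[1]
o=status.get_obs(); print(o['time'],o['position'],o['tool_rot'],o['ft_force'],o['moment'],o['grip_width'])
from scipy.spatial.transform import Rotation as Rn
M=Rn.from_quat(o['tool_rot']).as_matrix(); print('yaw x',np.degrees(np.arctan2(M[1,0],M[0,0])),'z',M[:,2])
for c in sys.argv[2:]:
    p,d=eyes.camera(c); np.savez(f"{c}{n}.npz",p=p,d=d,o=o['position'],**eyes.camera_info(c))
    cv2.imwrite(f"pics/{c}{n}.png",p[:,:,::-1])
E
python3 look.py 1 scene top
```

```text
3.1 [ 0.47775905 -0.1613304   0.33199803] [8.07831917e-01 5.89412034e-01 3.77062065e-04 9.51788736e-04] [ 0.12293707 -0.19586099  0.07486149] [-0.04484178  0.02608373  0.02540306] 0.043435678057526635
yaw x 72.23060553843254 z [ 0.0017312  -0.00109328 -0.9999979 ]
```

Run:
```python
import cv2,numpy as np
a=cv2.imread("pics/scene1.png")[150:290,210:370]; b=cv2.imread("pics/top1.png")[140:240,330:450]
cv2.imwrite("pics/c1.png",np.hstack([cv2.resize(a,(400,350),interpolation=3),cv2.resize(b,(400,350),interpolation=3)]))
```

```text
(no output)
```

View pics/c1.png

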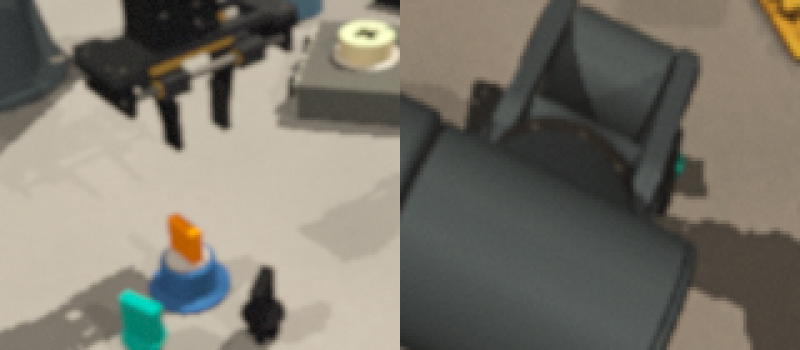

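Run:
```python
from h import *
s=load("scene1.npz"); P=s['o']; a=np.radians(72.2)
x=np.array([np.cos(a),np.sin(a),0]); y=np.array([np.sin(a),-np.cos(a),0])
im=s['p'].copy(); im=cv2.resize(im[150:290,230:330],None,fx=4,fy=4,interpolation=3)
for sx in (-1,1):
  for dx in (.0217,.0365):
    for dy in (-.0095,.0095):
      X=P+sx*dx*x+dy*y-[0,0,.182]
      q=s['K']@(s['R']@X+s['t']); q=q[:2]/q[2]; print(sx,dx,dy,q)
      cv2.circle(im,tuple(int(v) for v in (q-[230,150])*4+2),2,(255,0,0),-1)
# key model at guess
for kx,ky,ka,col in ((.482,-.2015,-17,(0,255,0)),):
  b=np.radians(ka); u=np.array([np.cos(b),np.sin(b),0]); v=np.array([-np.sin(b),np.cos(b),0])
  for su in (-1,1):
   for sv in (-1,1):
    for z in (.04,.078):
      X=np.array([kx,ky,z])+su*.02*u+sv*.007*v
      q=s['K']@(s['R']@X+s['t']); q=q[:2]/q[2]
      cv2.circle(im,tuple(int(v) for v in (q-[230,150])*4+2),2,col,-1)
cv2.imwrite("pics/ov1.png",im[:,:,::-1])
```

```text
-1 0.0217 -0.0095 [278.25874382 205.50791643]
-1 0.0217 0.0095 [283.11482169 208.95702949]
-1 0.0365 -0.0095 [272.84907261 207.9600453 ]
-1 0.0365 0.0095 [277.67342688 211.47798489]
1 0.0217 -0.0095 [293.5510557  198.57612374]
1 0.0217 0.0095 [298.48877685 201.83439705]
1 0.0365 -0.0095 [298.57988099 196.29662704]
1 0.0365 0.0095 [303.54185844 199.49334411]
```

View pics/ov1.png

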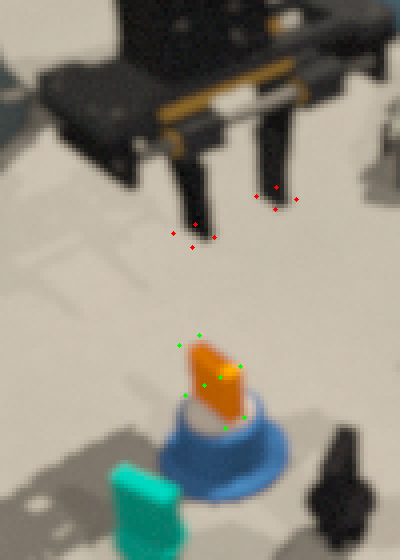

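```bash
cat >> h.py <<'E'
def silfit(z,st,zlo,zhi,roi,L=.04,W=.014,F=8):
    u0,v0,u1,v1=roi
    p=z['p'][v0:v1,u0:u1].astype(np.float32); r,g,b=[p[:,:,i] for i in range(3)]
    sat=np.clip((r-b-0.25*r)/(0.5*r+1),0,1)*(r>60)*np.clip((r-g-10)/40.,0,1)
    m=cv2.resize(sat,None,fx=1,fy=1)
    def render(q):
        x,y,a=q; c,s=np.cos(a),np.sin(a); pts=[]
        for su in (-1,1):
            for sv in (-1,1):
                for h in (zlo,zhi):
                    X=np.array([x+su*L/2*c-sv*W/2*s,y+su*L/2*s+sv*W/2*c,h]); k=z['K']@(z['R']@X+z['t']); pts.append(k[:2]/k[2])
        hull=cv2.convexHull(((np.array(pts)-[u0,v0]+.5)*F*16).astype(np.int32))
        im=np.zeros(((v1-v0)*F,(u1-u0)*F),np.float32); cv2.fillConvexPoly(im,hull,1,shift=4)
        im=cv2.GaussianBlur(im,(0,0),F*.6)
        return cv2.resize(im,(u1-u0,v1-v0),interpolation=cv2.INTER_AREA)
    mm=(m/np.percentile(m,99.5)).clip(0,1)
    cost=lambda q:((render(q)-mm)**2).sum()
    st=list(st); o=minimize(cost,st,method='Nelder-Mead',options=dict(initial_simplex=[st,[st[0]+.006,st[1],st[2]],[st[0],st[1]+.006,st[2]],[st[0],st[1],st[2]+.2]]))
    return o.x,o.fun,mm,render(o.x)
E
python3 - <<'E'
from h import *
o=[]
for n,roi in (("top0",(370,175,400,210)),("scene0",(268,228,305,268)),("scene1",(268,228,305,262))):
    z=load(n+".npz"); best=min((silfit(z,(.483,-.2015,a),.040,.078,roi) for a in (-.5,-.3,-.1)),key=lambda q:q[1])
    print(n,best[0],np.degrees(best[0][2]),best[1])
    o.append(cv2.resize(np.hstack([best[2],best[3]]),(400,190),interpolation=0))
cv2.imwrite("pics/sil.png",np.vstack(o)*255)
E
```

```text
top0 [ 0.48323457 -0.20136646 -0.29759166] -17.05074616847962 3.845846176147461
scene0 [ 0.48360761 -0.19989942 -0.46704958] -26.759969826699905 15.708256721496582
scene1 [ 0.48462684 -0.20083864 -0.4650048 ] -26.642812500521423 20.790727615356445[ WARN:0@6.087] global loadsave.cpp:1063 imwrite_ Unsupported depth image for selected encoder is fallbacked to CV_8U.
```

View pics/sil.png

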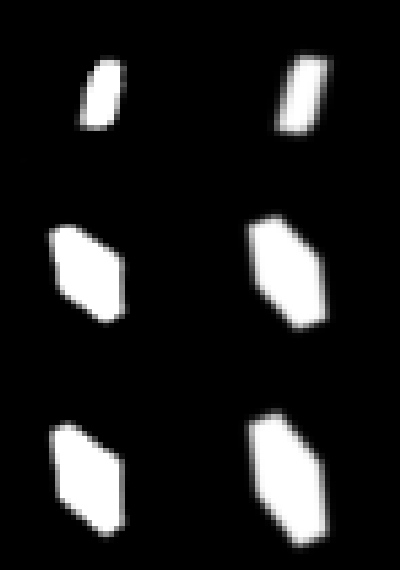

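Call:
{"method": "step_arm", "body": {
  "steps": [
    [0, -0.48, 0.24, 0, 0, 0, 0],
    [0, -0.48, 0.24, 0, 0, 0, 0],
    [0, -0.48, 0.24, 0.2, 0, 0, 0],
    [0, 0, 0, 0.8, 0, 0, 0],
    [0, 0, 0, 0.9, 0, 0, 0],
    [0, 0, 0, 0.9, 0, 0, 0],
    [0, 0, 0, 0.8, 0, 0, 0],
    [0, 0, 0, 0.5, 0, 0, 0],
    [0, 0, 0, 0.14, 0, 0, 0],
    [0, 0, 0, 0, 0, 0, 0]
  ]
}}

```text
time: 4.2
position: [0.4829, -0.1995, 0.2259]
tool_rot: [0.807, 0.59, -0.0, -0.0]
ft_force: [-0.2, 0.5, -0.5]
grip_width: 0.0433
```

```bash
python3 look.py 2 scene
python3 - <<'E'
import cv2,numpy as np
a=cv2.imread("pics/scene2.png")[180:290,220:360]
cv2.imwrite("pics/c2.png",cv2.resize(a,(700,550),interpolation=3))
E
```

```text
4.2 [ 0.48290141 -0.19947483  0.22591118] [ 8.07198518e-01  5.90280000e-01 -1.00839158e-04 -2.52973103e-04] [-0.19274568  0.5415621  -0.47804418] [-0.06248066 -0.0253262   0.03335535] 0.04325494091498853
yaw x 72.35376179965749 z [-4.61444364e-04  2.89352352e-04 -9.99999852e-01]
```

View pics/c2.png

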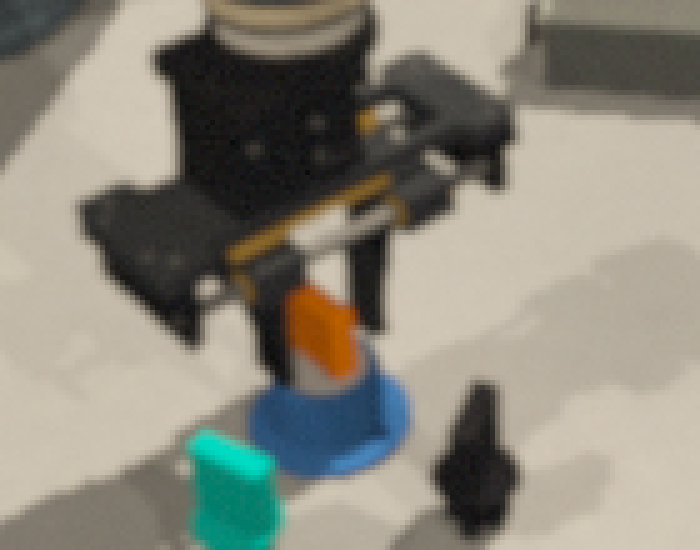

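Call:
{"method": "step_arm", "body": {
  "steps": [
    [0.3, 0, 0, 0, 0, 0, 0],
    [0.6, 0, 0, 0, 0, 0, 0],
    [1, 0, 0, 0, 0, 0, 0],
    [1, 0, 0, 0, 0, 0, 0],
    [1, 0, 0, 0, 0, 0, 0],
    [1, 0, 0, 0, 0, 0, 0],
    [1, 0, 0, 0, 0, 0, 0],
    [1, 0, 0, 0, 0, 0, 0],
    [1, 0, 0, 0, 0, 0, 0],
    [1, 0, 0, 0, 0, 0, 0]
  ],
  "squeeze": 40
}}

```text
time: 5.25
position: [0.4829, -0.1992, 0.2265]
tool_rot: [0.807, 0.59, 0.0, 0.0]
ft_force: [-0.2, 0.3, 5.4]
grip_width: 0.0137
```

```bash
python3 look.py 3
```

```text
5.25 [ 0.48288025 -0.19920775  0.22654852] [8.07126200e-01 5.90378904e-01 5.19584685e-05 2.10745740e-04] [-0.19690591  0.29676015  5.37293822] [-0.01870764  0.03419019 -0.00657329] 0.013734189041327014
yaw x 72.36780209631092 z [ 3.32713760e-04 -2.78846449e-04 -9.99999906e-01]
```

Call:
{"method": "step_arm", "body": {
  "steps": [
    [1, 0, 0, -0.3, 0, 0, 0],
    [1, 0, 0, -0.6, 0, 0, 0],
    [1, 0, 0, -0.8, 0, 0, 0],
    [1, 0, 0, -0.8, 0, 0, 0],
    [1, 0, 0, -0.8, 0, 0, 0],
    [1, 0, 0, -0.8, 0, 0, 0],
    [1, 0, 0, -0.4, 0, 0, 0],
    [1, 0, 0, 0, 0, 0, 0],
    [1, 0, 0, 0, 0, 0, 0],
    [1, 0, 0, 0, 0, 0, 0]
  ]
}}

```text
time: 6.25
position: [0.4825, -0.1989, 0.3377]
tool_rot: [0.807, 0.59, -0.0, -0.001]
ft_force: [-0.1, 0.1, -0.7]
grip_width: 0.0139
```

```bash
python3 look.py 4 scene
python3 - <<'E'
import cv2,numpy as np
a=cv2.imread("pics/scene4.png")[150:290,220:360]
cv2.imwrite("pics/c4.png",cv2.resize(a,(600,600),interpolation=3))
E
```

```text
6.25 [ 0.48245677 -0.19894527  0.33769992] [ 8.07175922e-01  5.90309772e-01 -3.82628445e-04 -1.12102567e-03] [-0.11939528  0.08605068 -0.72186668] [-0.00828135 -0.01228584  0.00145266] 0.013862727286708598
yaw x 72.35800041975209 z [-0.0019412   0.00135799 -0.99999719]
```

View pics/c4.png

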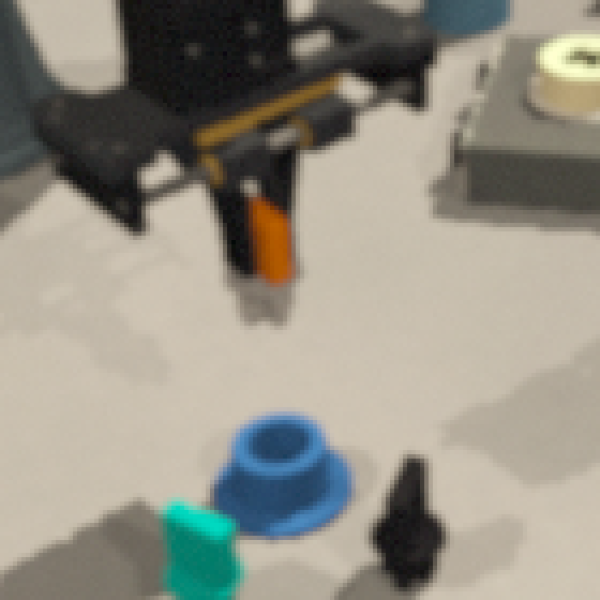

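Call:
{"method": "step_arm", "body": {
  "steps": [
    [1, 0.5, -0.2, 0, 0, 0, 0],
    [1, 0.9, -0.35, 0, 0, 0, 0],
    [1, 0.9, -0.35, 0, 0, 0, 0],
    [1, 0.9, -0.35, 0, 0, 0, 0],
    [1, 0.9, -0.35, 0, 0, 0, 0],
    [1, 0.9, -0.35, 0, 0, 0, 0],
    [1, 0.9, -0.35, 0, 0, 0, 0],
    [1, 0.9, -0.35, 0, 0, 0, 0],
    [1, 0.9, -0.35, 0, 0, 0, 0],
    [1, 0.9, -0.35, 0, 0, 0, 0]
  ]
}}

```text
time: 7.3
position: [0.4673, 0.0328, 0.3383]
tool_rot: [0.807, 0.59, -0.0, -0.001]
ft_force: [-0.3, -0.8, -0.9]
grip_width: 0.0134
```

Call:
{"method": "step_arm", "body": {
  "steps": [
    [1, 0.9, -0.35, 0, 0, 0, 0],
    [1, 0.9, -0.35, 0, 0, 0, 0],
    [1, 0.9, -0.35, 0, 0, 0, 0],
    [1, 0.9, -0.35, 0, 0, 0, 0],
    [1, 0.9, -0.35, 0, 0, 0, 0],
    [1, 0.9, -0.35, 0, 0, 0, 0],
    [1, 0.9, -0.35, 0, 0, 0, 0],
    [1, 0.7, -0.3, 0, 0, 0, 0.9],
    [1, 0, 0, 0, 0, 0, 0.93],
    [1, 0, 0, 0, 0, 0, 0.9]
  ]
}}

```text
time: 8.3
position: [0.4544, 0.22, 0.3382]
tool_rot: [0.905, 0.425, -0.001, -0.0]
ft_force: [-0.1, -0.8, -1.0]
grip_width: 0.0137
```

Call:
{"method": "step_arm", "body": {
  "steps": [
    [1, 0, 0, 0, 0, 0, 0],
    [1, 0, 0, 0, 0, 0, 0],
    [1, 0, 0, 0, 0, 0, 0],
    [1, 0, 0, 0, 0, 0, 0],
    [1, 0, 0, 0, 0, 0, 0],
    [1, 0, 0, 0, 0, 0, 0],
    [1, 0, 0, 0, 0, 0, 0],
    [1, 0, 0, 0, 0, 0, 0],
    [1, 0, 0, 0, 0, 0, 0],
    [1, 0, 0, 0, 0, 0, 0]
  ]
}}

```text
time: 9.3
position: [0.4557, 0.2187, 0.3388]
tool_rot: [0.904, 0.427, 0.0, -0.0]
ft_force: [0.2, 0.3, -2.3]
grip_width: 0.0136
```

```bash
python3 look.py 5 scene top
python3 - <<'E'
import cv2,numpy as np
a=cv2.imread("pics/scene5.png")[100:220,290:430];b=cv2.imread("pics/top5.png")[150:250,200:320]
cv2.imwrite("pics/c5.png",np.hstack([cv2.resize(a,(400,343),interpolation=3),cv2.resize(b,(400,343),interpolation=3)]))
E
```

```text
9.3 [0.45565746 0.21868601 0.33875715] [ 9.04376728e-01  4.26734969e-01  2.72411659e-05 -3.90173677e-06] [ 0.15861867  0.25258542 -2.29840452] [-0.06885808  0.06885489 -0.01194922] 0.013565056516512266
yaw x 50.52106160364243 z [ 4.59425379e-05  3.03067960e-05 -9.99999998e-01]
```

View pics/c5.png

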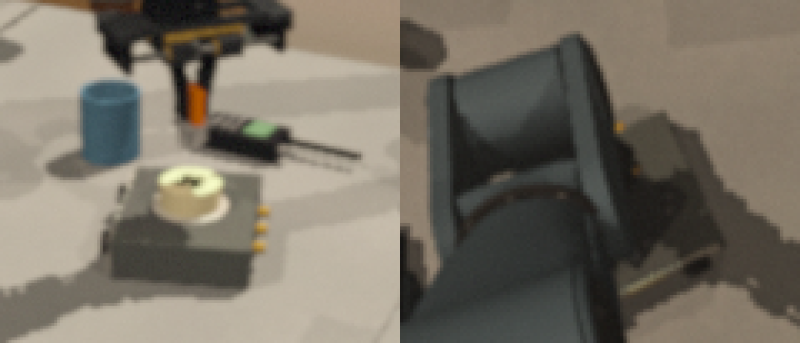

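Run:
```python
from h import *
s=load("scene5.npz"); P=s['o']; u0,v0,F=330,105,8
im=cv2.resize(s['p'][v0:v0+75,u0:u0+70],None,fx=F,fy=F,interpolation=3)
pr=lambda X:(lambda q:q[:2]/q[2])(s['K']@(s['R']@X+s['t']))
def dot(X,c): q=(pr(X)-[u0,v0]+.5)*F; cv2.circle(im,tuple(int(v) for v in q),2,c,-1)
for h in np.arange(.122,.34,.004): dot(np.array([P[0],P[1],h]),(255,0,255))
for C,col in (((.4545,.2187,.08),(255,0,0)),((.4575,.2190,.08),(0,0,255))):
  dot(np.array(C),col)
  for t in np.linspace(0,6.28,40): dot(np.array(C)+.034*np.array([np.cos(t),np.sin(t),0]),col)
cv2.imwrite("pics/ov5.png",im[:,:,::-1])
```

```text
(no output)
```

View pics/ov5.png

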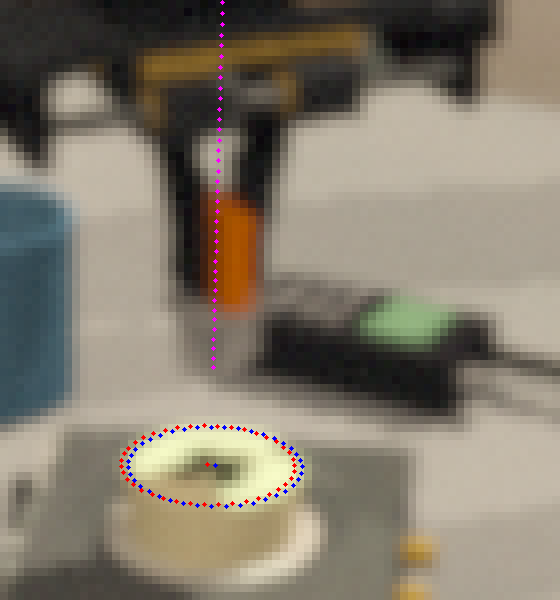

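Call:
{"method": "step_arm", "body": {
  "steps": [
    [1, 0.03, 0.01, 0.3, 0, 0, 0],
    [1, 0, 0, 0.4, 0, 0, 0],
    [1, 0, 0, 0.4, 0, 0, 0],
    [1, 0, 0, 0.3, 0, 0, 0],
    [1, 0, 0, 0.1, 0, 0, 0],
    [1, 0, 0, 0, 0, 0, 0],
    [1, 0, 0, 0, 0, 0, 0],
    [1, 0, 0, 0, 0, 0, 0],
    [1, 0, 0, 0, 0, 0, 0],
    [1, 0, 0, 0, 0, 0, 0]
  ]
}}

```text
time: 10.4
position: [0.4564, 0.2192, 0.3016]
tool_rot: [0.904, 0.427, 0.0, 0.0]
ft_force: [0.3, 0.6, -1.1]
grip_width: 0.0138
```

```bash
python3 look.py 6 scene
python3 - <<'E'
from h import *
s=load("scene6.npz"); P=s['o']; u0,v0,F=330,110,10
im=cv2.resize(s['p'][v0:v0+75,u0:u0+60],None,fx=F,fy=F//1,interpolation=3)[150:]
cv2.imwrite("pics/ov6.png",im[:,:,::-1])
E
```

```text
10.4 [0.45636608 0.21916376 0.3015678 ] [9.04366444e-01 4.26756612e-01 3.53196105e-04 6.25360576e-05] [ 0.30713229  0.60205949 -1.0675418 ] [-0.05965391 -0.00131227 -0.00770048] 0.013816596251942568
yaw x 50.523814441775315 z [ 6.92212764e-04  1.88346523e-04 -9.99999743e-01]
```

View pics/ov6.png

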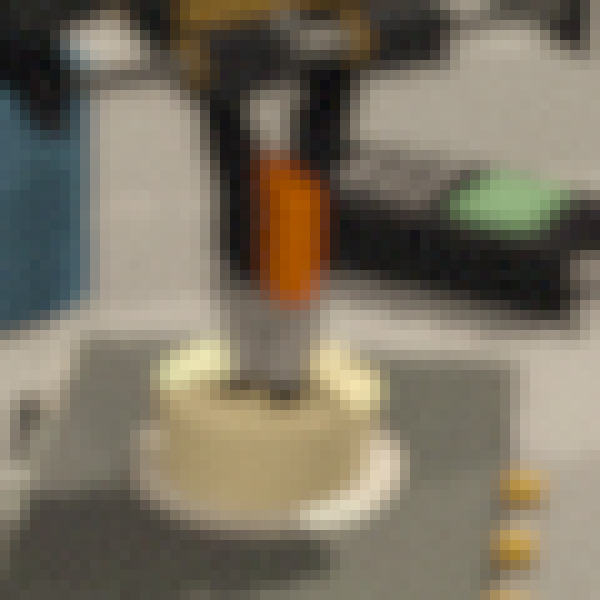

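Call:
{"method": "step_arm", "body": {
  "steps": [
    [1, 0, 0, 0.1, 0, 0, 0],
    [1, 0, 0, 0.1, 0, 0, 0],
    [1, 0, 0, 0.08, 0, 0, 0],
    [1, 0, 0, 0.05, 0, 0, 0],
    [1, 0, 0, 0.05, 0, 0, 0],
    [1, 0, 0, 0, 0, 0, 0],
    [1, 0, 0, 0, 0, 0, 0],
    [1, 0, 0, 0, 0, 0, 0],
    [1, 0, 0, 0, 0, 0, 0],
    [1, 0, 0, 0, 0, 0, 0]
  ]
}}

```text
time: 11.45
position: [0.4563, 0.2192, 0.2918]
tool_rot: [0.904, 0.427, 0.0, 0.0]
ft_force: [-0.0, -0.3, -1.1]
grip_width: 0.0139
```

```bash
python3 look.py 7
```

```text
11.45 [0.45632098 0.21915026 0.2918116 ] [9.04355150e-01 4.26780693e-01 5.58293118e-05 2.13889399e-05] [-0.03681476 -0.28860781 -1.07427919] [-0.02121168 -0.04681361  0.0183562 ] 0.013896190866289942
yaw x 50.52685553072306 z [ 1.19235825e-04  8.96734884e-06 -9.99999993e-01]
```

Call:
{"method": "step_arm", "body": {
  "steps": [
    [1, 0, 0, 0.05, 0, 0, 0],
    [1, 0, 0, 0.08, 0, 0, 0],
    [1, 0, 0, 0.08, 0, 0, 0],
    [1, 0, 0, 0.08, 0, 0, 0],
    [1, 0, 0, 0.05, 0, 0, 0],
    [1, 0, 0, 0.04, 0, 0, 0],
    [1, 0, 0, 0, 0, 0, 0],
    [1, 0, 0, 0, 0, 0, 0],
    [1, 0, 0, 0, 0, 0, 0],
    [1, 0, 0, 0, 0, 0, 0]
  ]
}}

```text
time: 12.45
position: [0.4562, 0.2191, 0.2822]
tool_rot: [0.904, 0.427, -0.0, -0.0]
ft_force: [-1.4, 1.2, -0.9]
grip_width: 0.0136
```

```bash
python3 look.py 8
```

```text
12.45 [0.45621728 0.21912384 0.28222454] [ 9.04367880e-01  4.26753687e-01 -1.58234820e-04 -4.83921330e-05] [-1.37984333  1.17128729 -0.93038084] [ 0.02355013  0.14997256 -0.01874067] 0.01362324218387141
yaw x 50.52343565788151 z [-3.27508021e-04 -4.75260047e-05 -9.99999945e-01]
```

Call:
{"method": "step_arm", "body": {
  "steps": [
    [1, 0, -0.02, 0.04, 0, 0, 0],
    [1, 0, 0, 0.06, 0, 0, 0],
    [1, 0, 0, 0.08, 0, 0, 0],
    [1, 0, 0, 0.08, 0, 0, 0],
    [1, 0, 0, 0.06, 0, 0, 0],
    [1, 0, 0, 0.04, 0, 0, 0],
    [1, 0, 0, 0, 0, 0, 0],
    [1, 0, 0, 0, 0, 0, 0],
    [1, 0, 0, 0, 0, 0, 0],
    [1, 0, 0, 0, 0, 0, 0]
  ],
  "squeeze": 60
}}

```text
time: 13.45
position: [0.4561, 0.2195, 0.2736]
tool_rot: [0.904, 0.427, 0.0, 0.0]
ft_force: [-1.7, 0.2, 5.7]
grip_width: 0.0133
```

```bash
python3 look.py 9
```

```text
13.45 [0.4560843  0.21949084 0.27361462] [9.04356425e-01 4.26777795e-01 3.99848126e-04 1.02901030e-04] [-1.7160712   0.17318821  5.68110772] [-0.0011378   0.24141381  0.00149748] 0.01328863914898302
yaw x 50.52650230394716 z [ 8.11042192e-04  1.55174188e-04 -9.99999659e-01]
```

Call:
{"method": "step_arm", "body": {
  "steps": [
    [1, -0.01, -0.01, 0.04, 0, 0, 0],
    [1, 0, 0, 0.04, 0, 0, 0],
    [1, 0, 0, 0.04, 0, 0, 0],
    [1, 0, 0, 0.03, 0, 0, 0],
    [1, 0, 0, 0.03, 0, 0, 0],
    [1, 0, 0, 0, 0, 0, 0],
    [1, 0, 0, 0, 0, 0, 0],
    [1, 0, 0, 0, 0, 0, 0],
    [1, 0, 0, 0, 0, 0, 0],
    [1, 0, 0, 0, 0, 0, 0]
  ]
}}

```text
time: 14.45
position: [0.4559, 0.2195, 0.2705]
tool_rot: [0.904, 0.427, 0.001, 0.0]
ft_force: [-3.0, -1.6, 15.1]
grip_width: 0.0135
```

```bash
python3 look.py 10
```

```text
14.45 [0.45589625 0.21948837 0.27046173] [9.04328100e-01 4.26836511e-01 1.08702399e-03 3.14383702e-04] [-3.04993686 -1.62895994 15.09572659] [-0.2023227   0.51965022  0.00528965] 0.013525907066896947
yaw x 50.53403548953491 z [ 2.23443356e-03  3.59351019e-04 -9.99997439e-01]
```

Call:
{"method": "step_arm", "body": {
  "steps": [
    [1, -0.02, 0, 0.02, 0, 0, 0],
    [1, -0.01, 0, 0.02, 0, 0, 0],
    [1, 0, 0, 0.02, 0, 0, 0],
    [1, 0, 0, 0, 0, 0, 0],
    [1, 0, 0, 0, 0, 0, 0],
    [1, 0, 0, 0, 0, 0, 0],
    [1, 0, 0, 0, 0, 0, 0],
    [1, 0, 0, 0, 0, 0, 0],
    [1, 0, 0, 0, 0, 0, 0],
    [1, 0, 0, 0, 0, 0, 0]
  ]
}}

```text
time: 15.45
position: [0.4556, 0.2193, 0.2704]
tool_rot: [0.904, 0.427, 0.002, 0.0]
ft_force: [-4.1, 1.1, 26.1]
grip_width: 0.0135
```

```bash
python3 look.py 11 scene
python3 - <<'E'
from h import *
s=load("scene11.npz"); u0,v0,F=330,110,10
im=cv2.resize(s['p'][v0:v0+75,u0:u0+60],None,fx=F,fy=F//1,interpolation=3)[150:]
cv2.imwrite("pics/ov11.png",im[:,:,::-1])
E
```

```text
15.45 [0.45557289 0.21926167 0.27035619] [9.04358100e-01 4.26769534e-01 2.03512485e-03 2.22016947e-04] [-4.05885528  1.09441577 26.08351456] [-0.01134336  0.91669324 -0.0297528 ] 0.013540056476206234
yaw x 50.52576856282501 z [ 0.00387046  0.00133549 -0.99999162]
```

View pics/ov11.png

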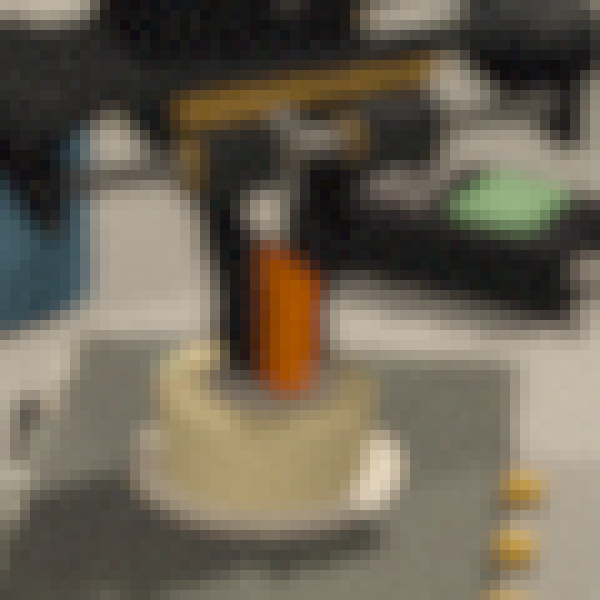

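Call:
{"method": "step_arm", "body": {
  "steps": [
    [1, -0.01, -0.01, 0, 0, 0, 0],
    [1, -0.01, -0.01, 0, 0, 0, 0],
    [1, 0, -0.01, 0, 0, 0, 0],
    [1, 0, 0, 0, 0, 0, 0],
    [1, 0, 0, 0, 0, 0, 0],
    [1, 0, 0, 0, 0, 0, 0],
    [1, 0, 0, 0, 0, 0, 0],
    [1, 0, 0, 0, 0, 0, 0],
    [1, 0, 0, 0, 0, 0, 0],
    [1, 0, 0, 0, 0, 0, 0]
  ]
}}

```text
time: 16.5
position: [0.4552, 0.2193, 0.2704]
tool_rot: [0.904, 0.427, 0.003, 0.001]
ft_force: [-3.0, -0.0, 25.1]
grip_width: 0.0136
```

```bash
python3 look.py 12 scene
python3 - <<'E'
from h import *
a=load("scene12.npz")['p'];b=load("scene0.npz")['p']
im=np.hstack([cv2.resize(b,(400,250)),cv2.resize(a,(400,250))])
cr=lambda i:cv2.resize(i[140:200,320:400],(400,300),interpolation=3)
cv2.imwrite("pics/f.png",np.vstack([im,np.hstack([cr(b),cr(a)])])[:,:,::-1])
E
```

```text
16.5 [0.45524182 0.21927418 0.27036691] [9.04339242e-01 4.26805003e-01 2.77353276e-03 5.75647600e-04] [-3.02665752 -0.04987655 25.14550843] [-0.09794554  0.71597372 -0.03065997] 0.01362917532467196
yaw x 50.53059453128282 z [ 0.00550781  0.00132635 -0.99998395]
```

View pics/f.png

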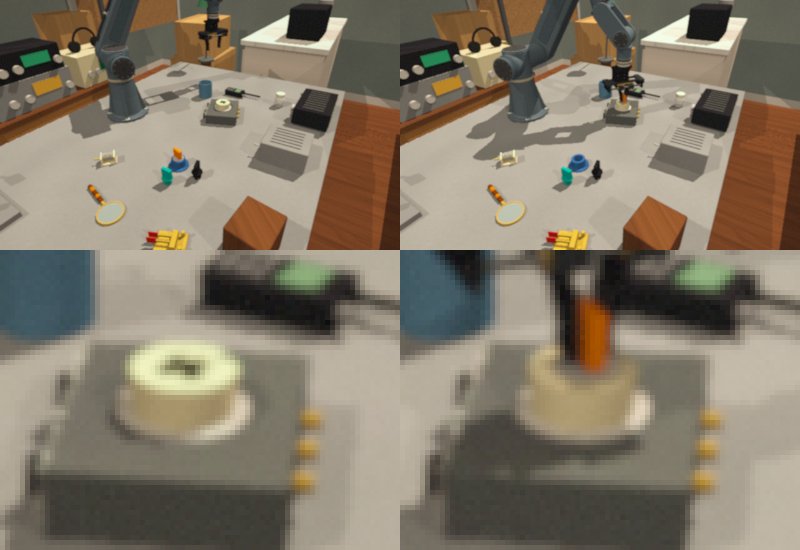

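Call:
{"method": "step_arm", "body": {
  "steps": [
    [1, 0, 0, 0.01, 0.015, -0.02, 0],
    [1, 0, 0, 0.01, 0.015, -0.02, 0],
    [1, 0, 0, 0, 0, 0, 0],
    [1, 0, 0, 0, 0, 0, 0],
    [1, 0, 0, 0, 0, 0, 0],
    [1, 0, 0, 0, 0, 0, 0],
    [1, 0, 0, 0, 0, 0, 0],
    [1, 0, 0, 0, 0, 0, 0],
    [1, 0, 0, 0, 0, 0, 0],
    [1, 0, 0, 0, 0, 0, 0]
  ]
}}

```text
time: 17.55
position: [0.456, 0.2195, 0.2704]
tool_rot: [0.904, 0.427, 0.001, 0.0]
ft_force: [-1.6, 0.5, 26.1]
grip_width: 0.0137
```

```bash
python3 look.py 13
```

```text
17.55 [0.45595331 0.21945643 0.27036098] [9.04347996e-01 4.26795088e-01 7.93761038e-04 1.55148112e-04] [-1.60580348  0.45052593 26.09541236] [-0.05546794  0.4619224  -0.03968279] 0.013699820023735059
yaw x 50.52873272919185 z [ 1.56810531e-03  3.96930855e-04 -9.99998692e-01]
```

```bash
python3 -c "
from rig import robot
print(robot.hand_in())"
```

```text
the job is handed in; nothing more can be done
None
```

The orange key is in the antenna tuner's socket, pressed fully home and still gripped, and I handed the job in at about 17.6 s.

I gripped it across the wing, lifted it out of the blue cup, turned it about 22° to match the slot, and slid it straight down onto the button.

**Seating:**
- The arm stopped hard at TCP z = 0.2704. That puts the collar's underside at about 0.080 m, the height of the ring's face.
- Pushing harder raised the force from 15 to 26 N but lowered the key only about 0.1 mm. The button's spring takes 9 N when fully home, so the collar is carrying the rest.
- The last reading showed a push of about 26 N, side force of about 1.7 N and a tool tilt of about 0.1°.
- The grip was set to 60 N, with the jaws at 13.7 mm on the 14 mm wing.

**Ring and other objects:** The last twist about the vertical was about 0.04 N m, and I saw no sign of slip, so the ring should not have turned. I could not check its tick mark, because the arm blocked the top camera. The last scene picture showed no visible change in the two look-alikes, the toggle or the other desk items.

**Disagreements:**
- The two cameras differed by about 2–5 mm on position and 3–10° on angle. I used values close to the top camera's and corrected the last bit from contact forces.
- While I was pressing, the tool tilted up to 0.3°, and I corrected that before handing in.

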